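Screw the cap back onto the soda keg

TASK

The small steel soda keg has been filled: take its grey screw cap from the counter and set it on the keg's neck. Unless it has dropped into the thread by itself, turn it gently backward (anticlockwise) until you feel it drop, then screw it clockwise until it stops, fully home and level, and let go of it. Do not force it or lean on it: the keg must not turn in its stand, and leave the other things on the counter where they are.

Things in the scene. Friction and masses are not known exactly. Their poses are not given: they have to be found in the camera images.
- cap: The keg's cap: grey plastic, loose, about 90 g, upright on the counter at the start. Origin: centre of its skirt's lower edge, z up its axis. Round skirt 61 mm across, 23.5 mm high, closed on top (4 mm), hollow below (bore 54.6 mm, ceiling 19.5 mm above the origin). On top a wing grip.
- cap_wing (a point): Height to pinch the cap's wing grip, 43.5 mm above the cap's origin and 20 mm above its round top. The wing is a straight bar 50 mm long (along the cap's x), 14 mm thick (along its y), reaching from 23.5 to 50.5 mm above the origin. Pinch it across its thickness.
- cap_lugs (a point): Middle of the ring of 4 lugs inside the skirt, on the cap's axis 3 mm above its origin. Lugs 90 degrees apart (towards the cap's +x, +y, -x, -y), 5 mm wide (12 degrees), 4 mm high, from 1 to 5 mm above the cap's origin, tips 22.3 mm from the axis.
- keg_rim (a point): Centre of the rim of the keg's mouth, 145 mm above the counter, z up. Steel keg 120 mm across, shoulder 28 mm below the rim, small tap low on one side, in a round wooden base 156 mm across fixed to the counter. Neck 42 mm across, its top 3 mm coned in to 36 mm. Its thread is 51 mm across.
- keg_thread (a point): On the neck's axis, 5 mm below the rim: top of the thread. Four starts 90 degrees apart, at an unknown angle unrelated to this point's axes. Clockwise from above each has: 36 degrees of 4 mm thick rib falling 4 mm, 18 degrees of level rib, a 7 degree upright stop (top 3 mm below the rim, bottom 19 mm), a 29 degree open gap.
- keg_drop (a point): Where the cap's origin comes when its lugs have dropped into the gaps (15 mm below the rim, resting on the sprung plate). Before, lugs ride on the rib (origin 4 to 10 mm below the rim), where clockwise turning jams against the stop; at most 80 degrees of anticlockwise turning drops them. In the gaps they turn about 17 degrees, back to a stop.
- keg_home (a point): Where the cap's origin lies when screwed fully home: on the axis, 18 mm below the rim. From the gaps, 54 to 71 degrees of clockwise turning draw the lugs under the ribs and the cap down 3 mm, to a firm stop.
- keg (a joint): How far the keg has turned in its wooden base, rad, anticlockwise positive, 0 at the start. Only friction holds it: it turns when twisted with more than about 0.7 N m. Screwing the cap takes about 0.1 to 0.25 N m.
- plate (a joint): How far the black sprung sealing plate in the keg's mouth (32 mm across) is pushed down, m. At 0 its top stands 4.5 mm above the rim. It pushes the cap up with 1.5 N plus 2.2 N for each mm: about 8 N when the cap is home.
- can_a: A bystander: an aluminium drinks can, 66 mm across and 115 mm tall, origin at the centre of its foot.
- sauce: A bystander: an amber glass sauce bottle, 48 mm across and 125 mm tall, origin at the centre of its foot.
- cup: A bystander: a white cup, 72 mm across and 75 mm tall, origin at the centre of its foot.
- dish: A bystander: a small white dish, 90 mm across and 20 mm high, origin at the centre of its foot.
- jar: A bystander: a glass jar with its own steel lid, 60 mm across and 75 mm tall, origin at the centre of its foot.
- can_b: A bystander: another aluminium drinks can, 66 mm across and 115 mm tall, origin at the centre of its foot.
- puck: A bystander: a dark wooden coaster block, 68 mm across and 22 mm high, origin at the centre of its foot.
There are look-alikes about, which are no part of the job. What is meant by the part that bears keg_rim is not purple, turquoise or yellow, and is the larger of those in its own colour.

How it is judged (in metres and radians):
On the way, in this order (a step that is already met when the one before it is completed fails the run):
1. the cap has been lifted off the counter (height (world z) of cap above 0.04 m), for 0.1 s.
2. the cap has dropped into the thread: on the neck's axis, level, its origin 13.5 mm or more below the rim (z of cap in the frame of keg_rim below -0.0135 m and horizontal distance between cap and keg_rim below 0.004 m and angle between cap's own z axis and vertical below 0.08 rad), for 0.1 s.
At the end, for the whole second after the job is handed in: The cap is screwed home on the keg: its origin 16.8 to 20.5 mm below the rim (nominally 18), within 3 mm of the neck's axis, tilted less than 0.04 rad, at rest and let go (z of cap in the frame of keg_rim between -0.0205 and -0.0168 m and horizontal distance between cap and keg_rim below 0.003 m and angle between cap's own z axis and vertical below 0.04 rad and linear speed of cap below 0.01 m/s and angular speed of cap below 0.1 rad/s); the robot touches nothing.
It fails at once if the keg is wrenched round in its stand by more than 0.12 rad (value of joint keg above 0.12 rad or value of joint keg below -0.12 rad).
It fails at once if the cap is pressed or forced on the keg so hard that their contacts carry more than 60 N (contact force between cap and keg above 60 N).
It fails at once if a bystander is moved by more than 30 mm (distance of any of can_a, sauce, cup, dish, jar, can_b, puck from where it was at the start of the episode above 0.03 m).
It also fails if it takes over 72 s, if anything falls off the work surface, if the arm or the gripper's body presses on something with over 40 N, if the wrist force passes 120 N, or if a joint passes its speed limit or range.

ROBOT

A 6-joint arm with a two-finger parallel gripper is mounted at the origin on the work surface. World frame = base frame: x ahead of the robot, y to its left, z up, the work surface at z = 0. Lengths are in mm, angles in rad, forces in N, time in s.
With the tool pointing down it reaches from about 275 to 750 mm from the base axis. Payload 10.2 kg.
Tool frame: the origin (TCP) lies at the very end of the fingers, on their centre line; the grasp point (between the pads) lies 19 mm behind it (ctrl.tcp_to_grasp is the distance from the TCP to the grasp point, in mm); z points along the fingers, x is the direction in which the jaws open and shut, and the axes are right-handed (so a half turn about z gives the same grasp; the last joint's range is limited). The gripper opens to 85 mm and grips with 20 to 120 N. Pads are 22 mm wide; open, the fingers measure 114 mm over their backs; the gripper's body (76 mm by 85 mm) begins 54 mm behind the grasp point. The pads swing forward as they close: fully open they stand 13 mm farther back than shut.
Start: joints at [-1.344, 0.313, 1.498, -0, 1.331, -0.223], TCP at [228.251, -472.792, 209.094] pointing down, gripper open.
Joint ranges: [-2.94, 2.94], [-0.97, 2.17], [0.19, 2.56], [-1.23, 4.37], [0.02, 3.11], [-2.88, 2.88]. Speed limits (rad/s): [2.39, 2.39, 3.01, 3.14, 3.14, 3.14].

INTERFACE

Orientations are given as a unit quaternion [w, x, y, z].
In Python, from rig import monitor, vision, order, ctrl gives the robot as it stands. The module is installed in compiled form; this text tells all that it offers.
- The arm moves only by the shell command python3 -m pendant 'ROWS' [FORCE]. ROWS is JSON, a list that holds one entry, the list of rows, each a list of 5 numbers: the closure, from -1 (fully open) to 1 (shut), then the shift along the world's x, y, z in m, then the turn about the world's z in degrees. In form: [[[fingers, dx, dy, dz, spin], ...]]. A call has 1 to 20 rows; each row is the pose to reach, as a shift and turn from the pose commanded when the call began; what a row does not reach only later rows make up. A row lasts 1/10 s, in which the tool goes at most 50 mm and 8.59 degrees, less where a joint would pass 70% of its speed; a pose out of reach is approached as far as the arm can. A call with a gripper value outside its range is refused whole. The fingers move at their own pace and stop on an object; FORCE is the grip in N (left out, the last holds). Time passes only in rows, so rows that repeat a pose let the fingers close. It gives the time, the measured TCP pose, the force and the opening at its end, in the units of the state.
- monitor.sense(): the state, without advancing time (a new reading comes with each control period).
- vision.capture(name): name is "side" or "top"; returns (picture, depth): 480x640x3 uint8, red, green, blue; 480x640 float32, mm along the optical axis (not along the pixel's ray), 0 where there is no reading.
- vision.camera_info(name): a dict with "fov_y" (degrees; the focal length in pixels is half the picture's height over the tangent of half this angle, whatever the lens; pixels are square), "cx", "cy" (the principal point, pixels), "R" (3x3) and "t" (3): a world point X has camera coordinates R X + t. Camera axes: x right, y down, z forward; pixel columns grow to the right and rows downward; lengths in mm; the calibration is good to about 2 mm. A picture is of the moment at which its call begins. camera_info takes no time and is no camera call.
- order.finish_job(): hands the job in, once; it reports no verdict.
The state is a dict: "time_s": time; "joints": joint angles; "dq": joint speeds; "tau": joint torques, N m; "eef_pos": TCP position; "ee_rot": TCP orientation; "force": force on the tool from outside, world axes, zero at the start; "wrist_torque": the same for the moment, N m; "grip_width": opening from 0.0 (shut) to 1.0 (fully open).
Only numpy, scipy, OpenCV 4.12 (cv2) and the standard library are available. Lean on these libraries where they do the work, as an engineer would, in place of code of your own. Each camera call takes 0.05 s, during which the arm holds its last target.

## Working session

There is one attempt and no reset: what is moved stays moved. The work goes in short steps, Python scripts to look and compute and a shell command to move; the robot and the scene stay as the last step left them, time stands still between calls to the robot, and variables do not carry over. Pictures are saved under pics/ and viewed, and the job is handed in when it is done.

```bash
mkdir -p pics; cat > h.py <<'E'
import numpy as np, cv2
from rig import monitor, vision, order, ctrl
def cap(n,f):
    p,d=vision.capture(n); np.save(f'{n}_d.npy',d); np.save(f'{n}_p.npy',p)
    cv2.imwrite(f'pics/{f}.png',p[:,:,::-1]); return p,d
def cam(n):
    i=vision.camera_info(n); f=240/np.tan(np.radians(i['fov_y']/2)); return f,i['cx'],i['cy'],np.array(i['R']),np.array(i['t'])
def w(n,u,v,z):
    f,cx,cy,R,t=cam(n); c=np.array([(u-cx)/f*z,(v-cy)/f*z,z]); return R.T@(c-t)
def proj(n,X):
    f,cx,cy,R,t=cam(n); c=R@np.array(X)+t; return c[0]/c[2]*f+cx,c[1]/c[2]*f+cy
def wz(n,u,v,Z):
    f,cx,cy,R,t=cam(n); d=R.T@np.array([(u-cx)/f,(v-cy)/f,1]); o=-R.T@t; return o+d*(Z-o[2])/d[2]
E
python3 - <<'E'
from h import *
for n in('top','side'):
    cap(n,n+'0'); print(vision.camera_info(n))
print(monitor.sense())
E
```

```text
{'fov_y': 48.976173774948485, 'cx': 327.44610297272015, 'cy': 254.3672638394338, 'R': array([[-0.0298441 , -0.99954945, -0.00319643],
       [-0.97584965,  0.02982849, -0.21639716],
       [ 0.21639501, -0.00333894, -0.97630019]]), 't': array([  26.84507433,  534.0692863 , 1566.96073311])}
{'fov_y': 47.06952856618856, 'cx': 321.0862373609325, 'cy': 229.06781913731965, 'R': array([[ 0.95376646, -0.30027465, -0.01283229],
       [-0.22002535, -0.66850998, -0.71041062],
       [ 0.20473979,  0.68038925, -0.70367044]]), 't': array([-477.5992146 ,  196.19782417, 1401.64056475])}
{'time_s': 0.1, 'joints': array([-1.34442900e+00,  3.13425885e-01,  1.49833716e+00, -4.09518622e-06,
        1.33095373e+00, -2.23400252e-01]), 'dq': array([-0.00126743, -0.0017049 , -0.00215899, -0.00051721,  0.00012198,
        0.0024999 ]), 'tau': array([ 3.77326083e-03, -4.12897217e+01, -2.60142893e+01, -1.55638890e-05,
        3.00765627e-03,  3.11638928e-06]), 'eef_pos': array([ 228.18132114, -472.56087056,  208.58502538]), 'ee_rot': array([-3.95441072e-04,  8.46981895e-01, -5.31621438e-01, -3.99432757e-04]), 'force': array([ 0.78023029, -0.63820605,  0.12802001]), 'wrist_torque': array([ 0.00823136,  0.00546235, -0.00138721]), 'grip_width': 1.0004557101117477}
```

View pics/top0.png

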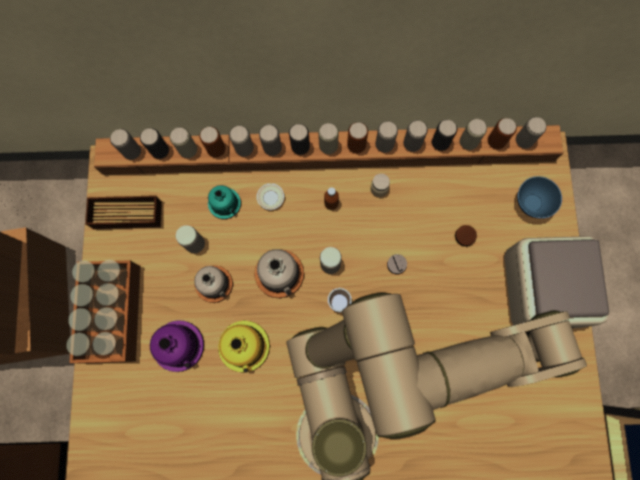

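View pics/side0.png

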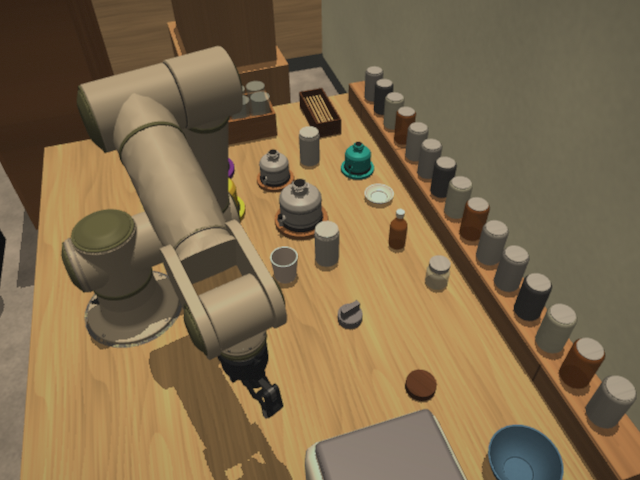

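The top view shows the cap at about (397,264), the larger steel keg at (279,268) and a smaller look-alike at (212,281). A can stands at (331,260) between the cap and the keg, with the cup at (340,300). I'll enlarge these areas.

```bash
python3 - <<'E'
from h import *
p=np.load('top_p.npy')[:,:,::-1]; s=np.load('side_p.npy')[:,:,::-1]
def crop(i,x,y,W,H,k): return cv2.resize(i[y:y+H,x:x+W],None,fx=k,fy=k,interpolation=cv2.INTER_CUBIC)
a=crop(p,245,240,50,60,8); b=crop(p,375,240,50,60,8)
cv2.imwrite('pics/tc.png',np.hstack([a,b]))
a=crop(s,270,170,65,75,6); b=crop(s,325,285,60,75,6)
cv2.imwrite('pics/sc.png',np.hstack([a,b]))
E
```

```text
(no output)
```

View pics/tc.png

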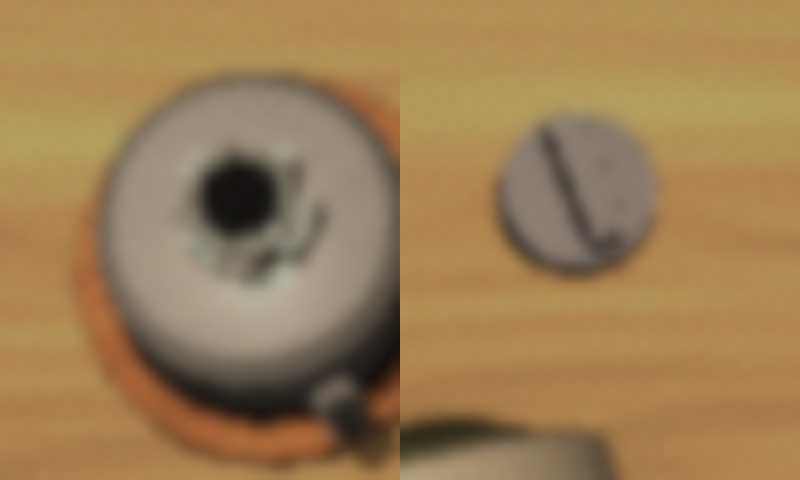

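View pics/sc.png

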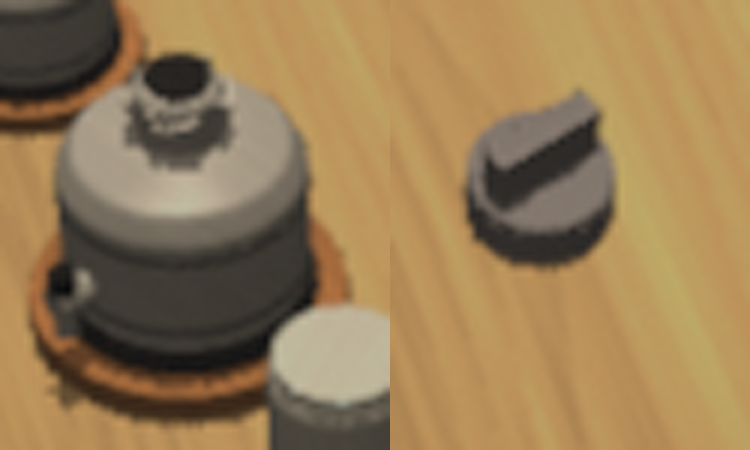

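```bash
cat > m.py <<'E'
from h import *
def cloud(n,x0,y0,x1,y1):
    d=np.load(f'{n}_d.npy'); v,u=np.mgrid[y0:y1,x0:x1]; z=d[y0:y1,x0:x1]
    f,cx,cy,R,t=cam(n); c=np.stack([(u-cx)/f*z,(v-cy)/f*z,z],-1)
    return (c-t)@R, z>0
E
python3 - <<'E'
from m import *
for n,box,cb in(('top',(380,245,415,282),(262,252,290,276)),('side',(330,292,372,332),(288,174,312,192))):
    P,ok=cloud(n,*box); 
    tb=P[ok]; print(n,'table z',np.median(tb[:,2][tb[:,2]<12]))
    top=P[ok&(abs(P[...,2]-23.5)<5)]; wg=P[ok&(P[...,2]>40)]
    c,r=cv2.minEnclosingCircle(top[:,:2].astype(np.float32)); print('captop',len(top),c,r,np.median(top[:,2]))
    print('wing',len(wg),wg.mean(0),cv2.minAreaRect(wg[:,:2].astype(np.float32)), np.percentile(wg[:,2],[5,50,95]))
    p=np.load(n+'_p.npy').astype(int).sum(2)
    x0,y0,x1,y1=cb; P,ok=cloud(n,*cb); m=p[y0:y1,x0:x1]<150
    k,lab,st,ce=cv2.connectedComponentsWithStats(m.astype(np.uint8))
    for i in range(1,k):
        if st[i,4]>15:
            u,v=ce[i]+[x0,y0]; q=P[(lab==i)&ok]; print('dark',st[i],u,v,'ray@149.5',wz(n,u,v,149.5),'depth',np.median(q,0))
    q=P[ok&(P[...,2]>140)]; print('rim pts',len(q), cv2.minEnclosingCircle(q[:,:2].astype(np.float32)),q[:,2].max())
E
```

```text
top table z -0.026815399286148064
captop 155 (506.10687255859375, -206.39212036132812) 30.81962776184082 23.419146522149727
wing 80 [ 505.61970981 -206.54709415   49.996777  ] ((507.0188293457031, -206.50143432617188), (49.84486389160156, 15.559236526489258), 20.008195877075195) [42.67230712 49.91023338 56.21187066]
dark [ 9  8  8  9 58] 274.4310344827586 264.2586206896552 ray@149.5 [489.82673591 165.40330761 149.5       ] depth [490.25858955 166.32994702 149.61766371]
rim pts 169 ((489.6387939453125, 165.1809844970703), 24.416990280151367) 157.63686244442246
side table z -0.9021348804721712
captop 235 (509.968994140625, -207.42233276367188) 32.03874206542969 22.586729519678826
wing 136 [ 508.61865262 -209.21105197   47.96410597] ((510.29547119140625, -207.9342041015625), (51.80580520629883, 18.113126754760742), 14.880303382873535) [41.73512667 48.28762219 52.81921663]
dark [ 6  6 10  6 53] 298.8867924528302 182.45283018867926 ray@149.5 [490.67868395 164.00342711 149.5       ] depth [490.95943526 165.97246213 148.04048131]
rim pts 134 ((491.97332763671875, 163.20668029785156), 25.005992889404297) 153.8190489813128
```

```bash
python3 - <<'E'
from m import *
for n,box in(('top',(380,245,415,282)),('side',(330,292,372,332))):
    P,ok=cloud(n,*box)
    for th in(36,40,44):
        q=P[ok&(P[...,2]>th)][:,:2]; w_,V=np.linalg.eigh(np.cov(q.T)); a=V[:,1]; print(n,th,len(q),np.degrees(np.arctan2(a[1],a[0]))%180,q.mean(0),np.sqrt(w_*12))
E
```

```text
top 36 87 17.96406990018866 [ 505.80113717 -206.21194804] [16.16113788 50.85359621]
top 40 80 18.37571737566043 [ 505.61970981 -206.54709415] [15.88584802 50.91089193]
top 44 73 17.783316254963893 [ 505.88735615 -206.5555133 ] [15.41176282 51.61581236]
side 36 155 17.822668446929526 [ 508.73098317 -209.67776734] [15.96347864 52.282812  ]
side 40 136 18.09218287911463 [ 508.61865262 -209.21105197] [16.16173821 51.96605935]
side 44 117 17.358519175170386 [ 509.91876692 -208.21420459] [15.79523767 52.03781665]
```

```bash
python3 -m pendant '[[[-1,0.025,0.02,0,0],[-1,0.06,0.055,0,-2],[-1,0.1,0.09,-0.01,-4],[-1,0.14,0.13,-0.03,-6],[-1,0.18,0.17,-0.05,-7],[-1,0.22,0.21,-0.07,-7],[-1,0.25,0.24,-0.09,-7],[-1,0.27,0.257,-0.1,-7],[-1,0.279,0.266,-0.1,-7],[-1,0.279,0.266,-0.1,-7],[-1,0.279,0.266,-0.1,-7],[-1,0.279,0.266,-0.1,-7]]]' 40
```

```text
time_s: 1.3
eef_pos: [506.7, -207.7, 109.4]
ee_rot: [0.0, 0.813, -0.583, 0.0]
force: [0.2, 0.1, 0.9]
grip_width: 1.007
```

```bash
python3 -m pendant '[[[-1,0,0,-0.03,-0.7],[-1,0,0,-0.06,-0.7],[-1,0,0,-0.075,-0.7],[-1,0,0,-0.083,-0.7],[-1,0,0,-0.083,-0.7],[1,0,0,-0.083,-0.7],[1,0,0,-0.083,-0.7],[1,0,0,-0.083,-0.7],[1,0,0,-0.083,-0.7],[1,0,0,-0.083,-0.7],[1,0,0,-0.083,-0.7],[1,0,0,-0.083,-0.7],[1,0,0,-0.083,-0.7],[1,0,0,-0.083,-0.7],[1,0,0,-0.083,-0.7]]]' 40
```

```text
time_s: 2.8
eef_pos: [507.3, -206.8, 26.3]
ee_rot: [-0.0, 0.809, -0.587, 0.0]
force: [-0.1, 1.6, 4.2]
grip_width: 0.135
```

```bash
python3 -m pendant '[[[1,0,0,0.01,0],[1,0,0,0.03,0],[1,0,0,0.06,0],[1,0,0,0.1,0],[1,0,0,0.14,0],[1,0,0,0.17,0],[1,0,0,0.185,0],[1,0,0,0.19,0],[1,0,0,0.19,0],[1,0,0,0.19,0]]]' && python3 - <<'E'
from h import *
p,d=cap('side','s1')
p=p[:,:,::-1]; f=proj('side',[507,-207,190]); print(f); x,y=int(f[0])-60,int(f[1])-60
cv2.imwrite('pics/s1c.png',cv2.resize(p[y:y+120,x:x+120],None,fx=4,fy=4,interpolation=cv2.INTER_CUBIC))
E
```

```text
time_s: 3.8
eef_pos: [506.8, -206.6, 215.0]
ee_rot: [0.0, 0.809, -0.587, -0.001]
force: [1.0, 1.1, -0.4]
grip_width: 0.134
(np.float64(350.4892322264408), np.float64(268.4850802805336))
```

View pics/s1c.png

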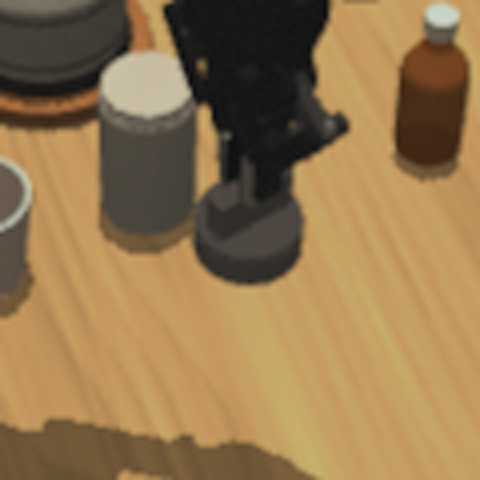

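The cap is held level with its centre near the TCP. In this crop it's at (250,230), well above the counter. I'm moving over the keg now.

```bash
python3 -m pendant '[[[1,0,0.01,0,0],[1,-0.001,0.03,0,0],[1,-0.002,0.055,0,0],[1,-0.004,0.085,0,0],[1,-0.005,0.115,0,0],[1,-0.006,0.145,0,0],[1,-0.008,0.175,0,0],[1,-0.01,0.205,0,0],[1,-0.011,0.235,0,0],[1,-0.012,0.265,0,0],[1,-0.014,0.295,0,0],[1,-0.015,0.32,0,0],[1,-0.016,0.34,0,0],[1,-0.0165,0.358,0,0],[1,-0.0165,0.368,0,0],[1,-0.0165,0.3715,0,0],[1,-0.0165,0.3715,0,0],[1,-0.0165,0.3715,0,0],[1,-0.0165,0.3715,0,0]]]' && python3 - <<'E'
from m import *
for n in('side','top'):
    p,d=cap(n,n+'2')
    p=p[:,:,::-1]; f=proj(n,[490,165,170]); print(f); x,y=int(f[0])-50,int(f[1])-50
    cv2.imwrite(f'pics/{n}2c.png',cv2.resize(p[y:y+100,x:x+100],None,fx=5,fy=5,interpolation=cv2.INTER_CUBIC)); print(x,y)
    print(monitor.sense()['joints'])
E
```

```text
time_s: 5.75
eef_pos: [490.8, 164.1, 216.1]
ee_rot: [0.0, 0.809, -0.588, 0.0]
force: [-0.2, -0.4, 0.1]
grip_width: 0.139
(np.float64(298.234566382834), np.float64(176.45975438920337))
248 126
[ 9.61080124e-02  2.91261563e-01  1.50827959e+00 -4.55627337e-05
  1.34207401e+00  1.35243489e+00]
(np.float64(273.8443467647242), np.float64(262.77479019198665))
223 212
[ 9.62837480e-02  2.91292464e-01  1.50821677e+00 -6.06030921e-05
  1.34208538e+00  1.35247029e+00]
```

View pics/side2c.png

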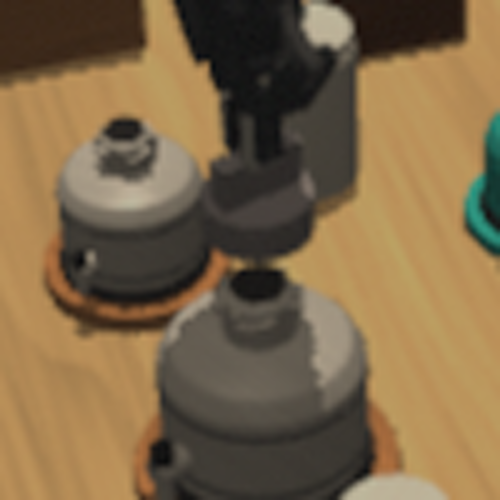

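View pics/top2c.png

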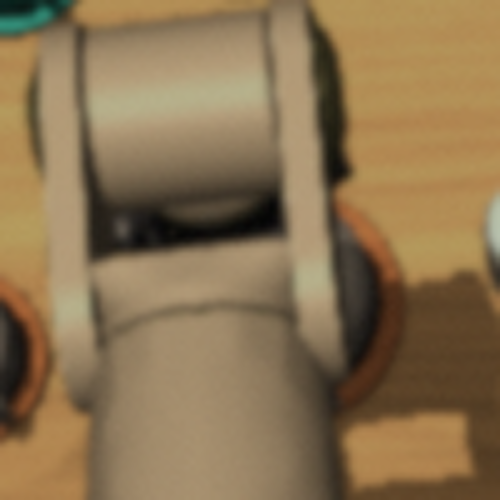

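```bash
python3 - <<'E'
from m import *
from scipy.optimize import least_squares
print([proj('side',[490.8,164.1,z]) for z in (190,201,213.5)])
P,ok=cloud('side',284,160,316,184)
for lo,hi in((193,209),(194,206)):
    q=P[ok&(P[...,2]>lo)&(P[...,2]<hi)&(abs(P[...,1]-165)<45)&(abs(P[...,0]-490)<45)]
    r=least_squares(lambda c:np.hypot(q[:,0]-c[0],q[:,1]-c[1])-30.5,[490,165],loss='soft_l1'); print(len(q),r.x,np.abs(r.fun).mean())
# initial cap
d=np.load('side_d.npy')
# plate + neck now
P,ok=cloud('side',284,176,318,196)
p=np.load('side_p.npy').astype(int).sum(2)[176:196,284:318]
q=P[ok&(p<140)&(P[...,2]>143)&(P[...,2]<156)]; print('plate',len(q),q.mean(0) if len(q) else 0)
for v in range(176,194,1): print(v,p[v-176,6:28])
E
```

```text
[(np.float64(298.29949553729114), np.float64(170.81220850810988)), (np.float64(298.12687170454956), np.float64(167.5812372783122)), (np.float64(297.9284918531408), np.float64(163.86819498111754))]
116 [493.99462174 163.32593478] 1.5958295017484656
86 [493.90994313 163.35946624] 1.5013428051342632
plate 58 [491.93573807 165.73558305 148.3212612 ]
176 [210 266 201 149 136 131 131 131 133 131 132 131 131 125 129 169 260 328
 390 432 428 428]
177 [249 335 301 250 231 227 171 170 157 133 150 169 193 239 290 336 391 430
 433 435 429 428]
178 [262 346 344 308 322 362 293 227 202 147 167 208 272 355 421 443 435 431
 432 432 434 427]
179 [304 341 317 258 295 350 293 200 174 133 136 169 238 315 377 415 438 434
 434 432 433 429]
180 [344 331 273 187 195 161  71  70  74  64  76  68  69  95 199 357 442 437
 432 431 435 431]
181 [344 316 244 196 144  72  68  73  72  74  74  67  71  69 137 292 410 445
 441 431 432 433]
182 [326 270 223 204  90  73  69  68  70  73  70  73  72  67 108 211 319 390
 413 428 431 433]
183 [302 227 239 210 110  70  69  71  75  69  69  71  69  74 123 207 250 276
 351 422 4
[... 257 characters left out ...]
0 249 243 246 263
 342 422 444 439]
187 [249 234 222 216 247 259 261 252 239 251 264 263 260 244 224 216 228 247
 325 418 447 442]
188 [250 215 202 195 238 256 243 252 255 260 253 240 229 210 185 175 178 201
 322 430 447 443]
189 [267 251 211 185 216 225 209 217 220 223 221 231 225 189 170 172 177 202
 312 417 449 449]
190 [275 262 220 180 185 204 222 217 217 222 236 254 237 194 168 174 177 209
 252 322 413 448]
191 [275 266 228 180 187 220 244 238 241 236 242 228 195 172 170 173 179 215
 260 267 358 447]
192 [276 275 246 193 179 188 195 204 205 189 177 173 174 172 169 171 192 237
 269 268 359 446]
193 [280 277 260 216 180 178 176 181 180 180 181 178 175 171 171 180 218 258
 270 267 326 415]
```

```bash
python3 - <<'E'
from h import *
p=np.load('side_p.npy')
d=np.load('side_d.npy')
for v in range(162,180): print(v,p[v,285:316].astype(int).sum(1))
for v in range(164,178): print(v,d[v,285:316].astype(int))
E
```

```text
162 [381 323 305 270 207 153 133 132 127 127 129 127 129 127 128 129 128 126
 127 126 134 149 190 278 324 264 186 185 186 185 184]
163 [338 312 286 229 188 154 132 129 129 123 126 126 124 127 127 129 125 129
 135 152 169 191 201 270 341 295 198 187 185 184 186]
164 [313 306 269 202 188 151 130 130 131 126 126 126 122 124 125 134 143 152
 174 191 200 199 202 242 312 298 204 188 186 191 197]
165 [306 287 225 187 190 158 131 129 133 126 126 127 128 135 154 173 178 184
 202 200 202 200 203 202 242 257 199 197 207 223 234]
166 [287 239 164 166 194 177 142 129 125 128 127 133 154 172 191 203 201 204
 201 202 200 202 202 204 191 181 211 227 233 251 252]
167 [238 178 145 155 185 194 168 140 129 136 154 171 188 201 201 201 202 202
 204 204 203 203 201 192 172 170 217 244 245 249 295]
168 [172 153 151 151 168 188 191 167 161 175 191 201 203 202 201 202 201 203
 202 201 201 197 188 166 135 160 220 248 287 339 380]
169 [143 152 151 144 148 150 179 183 189 201 203 201 200 201 201 200 201 202
 201 200 193 178 154 126 120 178 288 343 379 422 425]
170 [151 165 153 138 127 132 148 168 178 184 192 199
[... 2839 characters left out ...]
2 1457 1461 1465 1474 1781 1777
 1770 1779 1774]
174 [1694 1701 1706 1713 1723 1464 1463 1457 1454 1458 1449 1448 1448 1451
 1449 1448 1454 1449 1452 1455 1460 1452 1459 1461 1456 1777 1775 1773
 1772 1777 1772]
175 [1691 1696 1707 1712 1737 1468 1461 1458 1451 1453 1456 1451 1454 1448
 1450 1451 1452 1455 1445 1456 1460 1461 1462 1466 1468 1774 1770 1770
 1764 1774 1775]
176 [1702 1704 1709 1713 1740 1733 1461 1465 1464 1458 1461 1454 1454 1448
 1460 1453 1453 1456    0 1453 1457 1456 1460 1764 1758 1762 1767 1762
 1769 1769 1758]
177 [1703 1700 1712 1719 1728 1743 1739 1745 1467 1465 1464 1455 1463 1450
 1451 1459 1455 1456 1459 1462 1455 1462 1760 1760 1760 1758 1763 1757
 1764 1753 1761]
```

```bash
python3 -m pendant '[[[1,-0.002,0.0005,-0.01,0],[1,-0.003,0.001,-0.02,0],[1,-0.003,0.001,-0.027,0],[1,-0.003,0.001,-0.028,0],[1,-0.003,0.001,-0.028,0]]]' && python3 - <<'E'
from m import *
from scipy.optimize import least_squares
n='side'; p,d=cap(n,n+'3')
p=p[:,:,::-1]; x,y=258,140
cv2.imwrite(f'pics/{n}3c.png',cv2.resize(p[y:y+80,x:x+80],None,fx=7,fy=7,interpolation=cv2.INTER_CUBIC))
print([proj('side',[490.7,164,z]) for z in (145,162,185.5)])
P,ok=cloud('side',284,165,316,198)
q=P[ok&(P[...,2]>165)&(P[...,2]<181)&(abs(P[...,1]-165)<45)&(abs(P[...,0]-490)<45)]
r=least_squares(lambda c:np.hypot(q[:,0]-c[0],q[:,1]-c[1])-30.5,[490,165],loss='soft_l1'); print(len(q),r.x)
for v in range(174,194): 
    e=np.where((d[v,284:316]<1500)&(d[v,284:316]>0))[0]+284; print(v,e.min(),e.max(),p[v,284:316].astype(int).sum(1))
E
```

```text
time_s: 6.35
eef_pos: [487.7, 165.7, 187.8]
ee_rot: [0.0, 0.809, -0.587, -0.0]
force: [0.6, -0.0, -1.0]
grip_width: 0.139
[(np.float64(298.9621604323676), np.float64(183.71501737219552)), (np.float64(298.70553006731774), np.float64(178.91569686463967)), (np.float64(298.3439597950929), np.float64(172.1538640547401))]
120 [491.38845467 165.34560298]
174 288 309 [163 163 161 173 197 181 141 132 132 128 125 133 144 156 175 191 204 203
 204 203 203 200 199 201 192 222 345 427 429 437 434 426]
175 288 310 [163 163 157 156 182 195 169 140 129 134 142 155 182 192 202 201 201 205
 201 201 202 201 202 197 171 214 349 427 432 435 436 429]
176 288 310 [162 160 155 145 166 192 194 172 161 173 181 185 204 203 202 200 201 201
 203 202 204 203 197 176 143 204 349 426 429 432 437 434]
177 288 310 [169 156 143 137 153 172 183 193 197 202 205 202 204 204 203 204 204 202
 203 202 197 185 164 143 128 207 350 428 426 429 435 434]
178 288 309 [154 150 143 139 136 142 152 169 178 189 199 202 200 202 204 201 202 196
 195 187 175 163 139 124 123 206 351 427 429 427 431 434]
179 288 310 [137 146 136 125 131 13
[... 1489 characters left out ...]
171 174 176 193 341 452 450 449 445 440 441 441]
190 294 303 [270 272 275 274 274 272 271 262 221 179 183 205 220 217 217 223 238 255
 240 196 172 175 180 206 312 384 414 450 446 441 438 438]
191 301 301 [272 272 276 275 277 277 275 267 230 178 187 219 243 239 239 236 240 231
 195 174 173 172 182 219 259 311 400 447 446 446 444 439]
192 300 300 [270 272 273 276 276 281 279 277 248 194 181 186 193 201 203 190 179 177
 177 171 169 168 190 242 270 326 415 451 445 444 443 441]Traceback (most recent call last):
  File "<stdin>", line 11, in <module>
    return umr_minimum(a, axis, None, out, keepdims, initial, where)
ValueError: zero-size array to reduction operation minimum which has no identity
```

View pics/side3c.png

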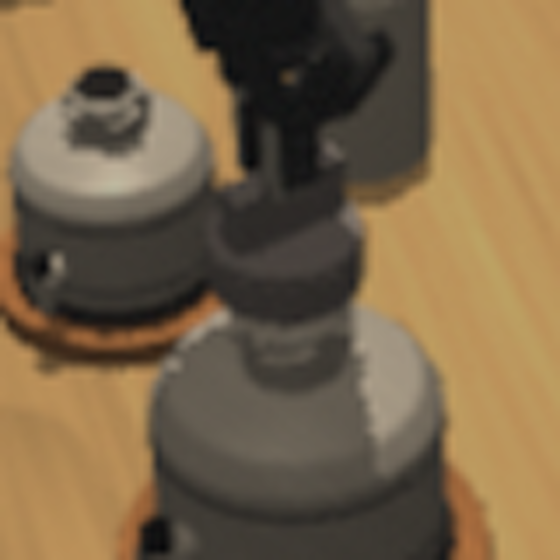

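```bash
python3 -m pendant '[[[1,0,0,-0.006,0],[1,0,0,-0.012,0],[1,0,0,-0.015,0],[1,0,0,-0.016,0],[1,0,0,-0.016,0]]]' 30; python3 -m pendant '[[[1,0,0,-0.001,0],[1,0,0,-0.002,0],[1,0,0,-0.002,0]]]';  python3 -c "
from h import *
s=monitor.sense();print(s['force'],s['wrist_torque'])"
```

```text
time_s: 6.9
eef_pos: [487.8, 165.7, 172.0]
ee_rot: [0.0, 0.809, -0.587, -0.0]
force: [0.3, -0.6, -0.5]
grip_width: 0.138
time_s: 7.2
eef_pos: [487.7, 165.7, 170.0]
ee_rot: [0.0, 0.809, -0.587, -0.0]
force: [0.9, -0.0, -0.1]
grip_width: 0.133
[ 0.88091156 -0.01164784 -0.10274277] [0.00711842 0.05254411 0.0001403 ]
```

```bash
for i in 1; do python3 -m pendant '[[[1,0,0,-0.001,0],[1,0,0,-0.002,0],[1,0,0,-0.002,0]]]'; done; python3 -m pendant '[[[1,0,0,-0.001,0],[1,0,0,-0.001,0],[1,0,0,-0.001,0]]]';   python3 -c "
from h import *
s=monitor.sense();print(s['force'],s['wrist_torque'])"
```

```text
time_s: 7.5
eef_pos: [487.7, 165.7, 167.9]
ee_rot: [0.0, 0.809, -0.587, -0.0]
force: [-0.2, 0.3, -1.3]
grip_width: 0.14
time_s: 7.8
eef_pos: [487.8, 165.7, 167.1]
ee_rot: [0.0, 0.809, -0.587, -0.0]
force: [0.0, 0.6, -0.5]
grip_width: 0.133
[ 0.02584116  0.55414098 -0.52447035] [-0.00100367 -0.04296118 -0.00381564]
```

```bash
for i in 1 2 ; do python3 -m pendant '[[[1,0,0,-0.001,0],[1,0,0,-0.001,0],[1,0,0,-0.001,0]]]'; python3 -c "
from h import *
s=monitor.sense();print(s['force'],s['wrist_torque'])"; done
```

```text
time_s: 8.1
eef_pos: [487.8, 165.7, 166.1]
ee_rot: [0.0, 0.809, -0.587, -0.0]
force: [0.3, -1.4, -0.3]
grip_width: 0.137
[ 0.33991862 -1.39290357 -0.28645647] [ 0.02087799 -0.01190716  0.03111139]
time_s: 8.4
eef_pos: [487.8, 165.7, 165.1]
ee_rot: [0.0, 0.809, -0.587, -0.0]
force: [0.2, 1.3, -1.0]
grip_width: 0.135
[ 0.23202566  1.32056583 -1.00322725] [-0.01799375  0.03222716 -0.04743001]
```

```bash
for i in 1 2 3; do python3 -m pendant '[[[1,0,0,-0.001,0],[1,0,0,-0.001,0],[1,0,0,-0.001,0]]]' | grep -E 'time|eef'; python3 -c "
from h import *
s=monitor.sense();print(s['force'],s['wrist_torque'])"; done
```

```text
time_s: 8.7
eef_pos: [487.7, 165.7, 164.0]
[-0.67389159  0.62390661 -0.10968636] [ 0.01223955 -0.07308724  0.01145021]
time_s: 9.0
eef_pos: [487.7, 165.7, 163.1]
[ 0.0646185   0.31579769 -0.51929219] [ 0.01430472 -0.08168551  0.0154524 ]
time_s: 9.3
eef_pos: [487.8, 165.7, 162.1]
[ 0.89923516  0.11548131 -1.27968248] [-0.01099695 -0.085768   -0.04817821]
```

```bash
for i in 1 2 3; do python3 -m pendant '[[[1,0,0,-0.001,0],[1,0,0,-0.001,0],[1,0,0,-0.001,0]]]' | grep -E 'time|eef'; python3 -c "
from h import *
s=monitor.sense();print(s['force'],s['wrist_torque'])"; done
```

```text
time_s: 9.6
eef_pos: [487.7, 165.7, 161.0]
[ 1.02707586 -0.00310459 -1.15391206] [ 0.0159723  -0.12937375  0.00986378]
time_s: 9.9
eef_pos: [487.7, 165.7, 160.0]
[ 0.53499866  0.08685073 -0.81926218] [-0.0123242  -0.11486662  0.0483194 ]
time_s: 10.2
eef_pos: [487.7, 165.7, 159.1]
[ 0.13265459 -0.15288403 -0.97254959] [ 0.04020763 -0.15803144  0.01181783]
```

```bash
python3 - <<'E'
from m import *
from scipy.optimize import least_squares
n='side'; p,d=cap(n,n+'4')
p=p[:,:,::-1]; x,y=258,140
cv2.imwrite(f'pics/{n}4c.png',cv2.resize(p[y:y+80,x:x+80],None,fx=7,fy=7,interpolation=cv2.INTER_CUBIC))
P,ok=cloud('side',284,168,316,205)
q=P[ok&(P[...,2]>137)&(P[...,2]<152)&(abs(P[...,1]-165)<45)&(abs(P[...,0]-490)<45)]
r=least_squares(lambda c:np.hypot(q[:,0]-c[0],q[:,1]-c[1])-30.5,[490,165],loss='soft_l1'); print(len(q),r.x)
q=P[ok&(P[...,2]>145)&(P[...,2]<170)&(np.hypot(P[...,1]-165,P[...,0]-491)<28)]
print(np.histogram(q[:,2],np.arange(145,171,2)))
E
```

```text
114 [491.4252551  165.02245487]
(array([ 1,  0,  9, 10, 43, 29, 13, 11, 10, 13,  7, 10]), array([145, 147, 149, 151, 153, 155, 157, 159, 161, 163, 165, 167, 169]))
```

View pics/side4c.png

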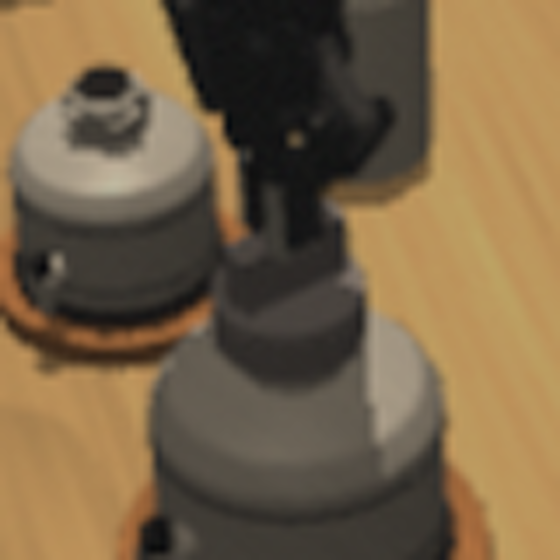

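The cap is level on the neck with its top at about z 155, lower than the ribs would allow, so the lugs have gone into the gaps. I'll seat it on the plate next.

```bash
for i in 1 2 3; do python3 -m pendant '[[[1,0,0,-0.001,0],[1,0,0,-0.001,0],[1,0,0,-0.001,0]]]' | grep -E 'time|eef'; python3 -c "
from h import *
s=monitor.sense();print(s['force'],s['wrist_torque'])"; done
```

```text
time_s: 10.55
eef_pos: [487.6, 165.7, 157.9]
[-0.79478242  0.28142721 -1.65018022] [ 0.00515357 -0.10182557  0.01506454]
time_s: 10.85
eef_pos: [487.7, 165.7, 157.1]
[-0.60018637  0.15244487 -0.29502537] [-0.0144807  -0.0034104  -0.00427595]
time_s: 11.15
eef_pos: [487.8, 165.7, 156.2]
[-0.2098944   0.45468026  0.77203022] [ 0.11102786 -0.01961562  0.03253722]
```

```bash
cat > s.py <<'E'
from h import *
s=monitor.sense();print(s['time_s'],s['eef_pos'].round(1),s['force'].round(2),s['wrist_torque'].round(3),s['joints'][5].round(3),s['grip_width'].round(3))
E
for i in 1 2; do python3 -m pendant '[[[1,0,0,-0.0005,0],[1,0,0,-0.001,0],[1,0,0,-0.001,0]]]' 40 >/dev/null; python3 s.py; done; python3 -m pendant '[[[1,0,0,0,-2],[1,0,0,0,-4],[1,0,0,0,-6],[1,0,0,0,-6]]]' >/dev/null; python3 s.py
```

```text
Traceback (most recent call last):
  File "s.py", line 2, in <module>
    s=monitor.sense();print(s['time_s'],s['eef_pos'].round(1),s['force'].round(2),s['wrist_torque'].round(3),s['joints'][5].round(3),s['grip_width'].round(3))
                                                                                                                                     ^^^^^^^^^^^^^^^^^^^^^
AttributeError: 'float' object has no attribute 'round'
Traceback (most recent call last):
  File "s.py", line 2, in <module>
    s=monitor.sense();print(s['time_s'],s['eef_pos'].round(1),s['force'].round(2),s['wrist_torque'].round(3),s['joints'][5].round(3),s['grip_width'].round(3))
                                                                                                                                     ^^^^^^^^^^^^^^^^^^^^^
AttributeError: 'float' object has no attribute 'round'
Traceback (most recent call last):
  File "s.py", line 2, in <module>
    s=monitor.sense();print(s['time_s'],s['eef_pos'].round(1),s['force'].round(2),s['wrist_torque'].round(3),s['joints'][5].round(3),s['grip_width'].round(3))
                                                                                                                                     ^^^^^^^^^^^^^^^^^^^^^
AttributeError: 'float' object has no attribute 'round'
```

```bash
sed -i "s/s\['grip_width'\].round(3)/round(s['grip_width'],3)/" s.py; python3 s.py
```

```text
12.15 [488.1 165.6 154.3] [0.4  0.61 4.79] [-0.023 -0.137  0.03 ] 1.46 0.137
```

```bash
python3 -m pendant '[[[1,0,0,-0.0005,-3],[1,0,0,-0.001,-6],[1,0,0,-0.001,-9],[1,0,0,-0.001,-9]]]' >/dev/null; python3 s.py;python3 s.py
```

```text
12.55 [488.1 165.7 153.5] [0.36 1.7  5.85] [0.086 0.013 0.016] 1.617 0.136
12.55 [488.1 165.7 153.5] [0.36 1.7  5.85] [0.086 0.013 0.016] 1.617 0.136
```

```bash
python3 -m pendant '[[[1,0,0.0005,0,-3],[1,0,0.001,0,-6],[1,0,0.001,0,-8],[1,0,0.001,0,-8]]]' >/dev/null; python3 s.py; python3 -m pendant '[[[1,0,0.0003,0,-3],[1,0,0.0005,0,-6],[1,0,0.0005,0,-8],[1,0,0.0005,0,-8]]]' >/dev/null; python3 s.py
```

```text
12.95 [488.1 166.5 153.5] [0.48 0.06 6.47] [-0.061  0.039  0.031] 1.759 0.137
13.35 [488.1 167.1 153.5] [-0.63 -0.07  5.93] [-0.03  -0.024  0.008] 1.899 0.133
```

```bash
for i in 1 2 3; do python3 -m pendant '[[[1,0,0.0002,0,-2],[1,0,0.0004,0,-4],[1,0.0001,0.0006,0,-6],[1,0.0001,0.0006,0,-6]]]' >/dev/null; python3 s.py; done
```

```text
13.75 [488.2 167.6 153.4] [-0.34 -0.36  5.83] [-0.11   0.019 -0.005] 2.005 0.138
14.15 [488.2 168.2 153.2] [ 1.41 -0.68  4.2 ] [-0.271 -0.061  0.015] 2.11 0.133
14.55 [488.2 168.8 153.2] [ 0.59 -1.85  4.16] [-0.273  0.021 -0.011] 2.216 0.138
```

```bash
for i in 1 2 3 ; do python3 -m pendant '[[[1,0.0001,0,-0.0001,-1.5],[1,0.0001,0.0001,-0.0002,-3],[1,0.0001,0.0001,-0.0002,-3]]]' >/dev/null; python3 s.py; done
```

```text
14.85 [488.3 169.1 153.1] [-0.36 -0.21  6.71] [-0.198  0.045  0.009] 2.269 0.141
15.15 [488.5 169.2 153.1] [-0.   -1.53  6.95] [-0.21   0.008  0.03 ] 2.322 0.134
15.45 [488.8 169.1 153. ] [ 0.25 -2.65  7.77] [-0.405 -0.128  0.185] 2.374 0.136
```

```bash
for i in 1 2 ; do python3 -m pendant '[[[1,0.0001,-0.0002,0,-1],[1,0.0001,-0.0002,0,-2],[1,0.0001,-0.0002,0,-2]]]' >/dev/null; python3 s.py; done
```

```text
15.75 [488.9 168.9 153. ] [ 0.45 -1.87  6.58] [-0.392 -0.087  0.409] 2.408 0.139
16.05 [488.9 168.8 153. ] [-0.67 -1.6   7.83] [-0.279  0.041  0.633] 2.442 0.136
```

```bash
python3 -m pendant '[[[1,0,0,0,1.5],[1,0,0,0,3],[1,0,0,0,3]]]' >/dev/null; python3 s.py; python3 -m pendant '[[[0.6,0,0,0,0],[0.3,0,0,0,0],[0,0,0,0,0],[-0.3,0,0,0,0],[-0.3,0,0,0,0],[-0.3,0,0,0,0],[-0.3,0,0,0,0]]]' >/dev/null; python3 s.py; python3 -m pendant '[[[-0.3,0,0,0.01,0],[-0.3,0,0,0.03,0],[-0.3,0,0,0.06,0],[-0.3,0,0,0.1,0],[-0.3,0,0,0.13,0],[-0.3,-0.03,-0.03,0.15,0],[-0.3,-0.07,-0.07,0.15,0],[-0.3,-0.11,-0.11,0.15,0],[-0.3,-0.14,-0.15,0.15,0],[-0.3,-0.15,-0.19,0.15,0],[-0.3,-0.15,-0.22,0.15,0],[-0.3,-0.15,-0.25,0.15,0],[-0.3,-0.15,-0.25,0.15,0]]]'; python3 - <<'E'
from m import *
for n in('side','top'):
    p,d=cap(n,n+'5')
    p=p[:,:,::-1]; f=proj(n,[490,165,150]); x,y=int(f[0])-40,int(f[1])-40
    cv2.imwrite(f'pics/{n}5c.png',cv2.resize(p[y:y+80,x:x+80],None,fx=7,fy=7,interpolation=cv2.INTER_CUBIC))
E
```

```text
16.35 [489.  168.8 153. ] [ 0.87 -0.49  7.39] [-0.245 -0.093  0.267] 2.389 0.138
17.05 [488.5 168.9 152.5] [-0.5   1.43 -0.04] [-0.023 -0.023 -0.013] 2.391 0.65
time_s: 18.35
eef_pos: [338.3, -83.6, 303.1]
ee_rot: [0.0, -0.413, 0.911, -0.001]
force: [0.9, -0.6, -0.8]
grip_width: 0.651
```

View pics/side5c.png

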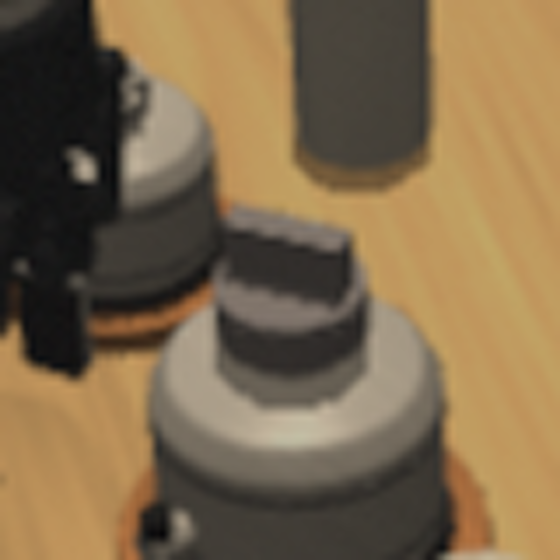

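View pics/top5c.png

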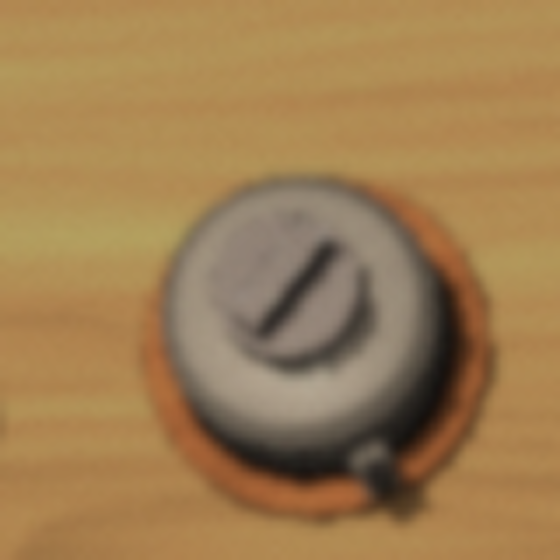

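```bash
python3 - <<'E'
from m import *
from scipy.optimize import least_squares
for n in('top','side'):
    f=proj(n,[490,165,150]); x,y=int(f[0])-20,int(f[1])-25
    P,ok=cloud(n,x,y,x+40,y+50); r=np.hypot(P[...,0]-490.5,P[...,1]-165)
    q=P[ok&(r<34)&(P[...,2]>140)]; print(n,np.histogram(q[:,2],np.arange(140,190,2))[0])
    t=q[(q[:,2]>144)&(q[:,2]<158)&(np.hypot(q[:,0]-490.5,q[:,1]-165)<26)]
    print('top z',np.median(t[:,2]),t[:,2].mean(),'wing',np.median(q[q[:,2]>168][:,2]))
    A=np.c_[t[:,:2]-[490.5,165],np.ones(len(t))]; s=least_squares(lambda k:A@k-t[:,2],[0,0,150],loss='soft_l1').x; print('plane',s)
    wg=q[q[:,2]>168][:,:2]; V=np.linalg.eigh(np.cov(wg.T))[1][:,1]; print('wing',wg.mean(0),np.degrees(np.arctan2(V[1],V[0])))
    t=P[ok&(P[...,2]>140)&(P[...,2]<158)]
    print('circle',cv2.minEnclosingCircle(t[:,:2].astype(np.float32)))
print(223+10-0, proj('top',[490,165,150]))
a=cv2.imread('pics/top0.png'); b=cv2.imread('pics/top5.png'); c=np.hstack([cv2.resize(i[265:300,260:305],None,fx=8,fy=8,interpolation=cv2.INTER_CUBIC) for i in(a,b)]); cv2.imwrite('pics/tap.png',c)
cv2.imwrite('pics/diff.png',cv2.absdiff(a,b)*2)
E
```

```text
top [10 10 14 30 38 61 40 21 16  7  5  2  2  5  3  2 11 21 15 22 11  8  0  0]
top z 151.27114230655505 151.32428050932327 wing 177.12779427331805
plane [-1.73179654e-02  1.54988370e-02  1.51324293e+02]
wing [488.38351611 165.53539598] 142.7904855767304
circle ((488.97601318359375, 165.17147827148438), 31.50680160522461)
side [14 14 12 40 44 35 26  8 12 12  6 10 16 14  7 12 28 17 26  8  2  0  0  0]
top z 150.3505162571786 150.63040806278008 wing 174.13496739734387
plane [8.37008951e-02 1.57528273e-01 1.52138843e+02]
wing [492.49222686 162.7383686 ] 141.28785488937416
circle ((492.4798583984375, 161.06854248046875), 31.481948852539062)
233 (np.float64(274.5522855980546), np.float64(264.16163584346333))
```

View pics/tap.png

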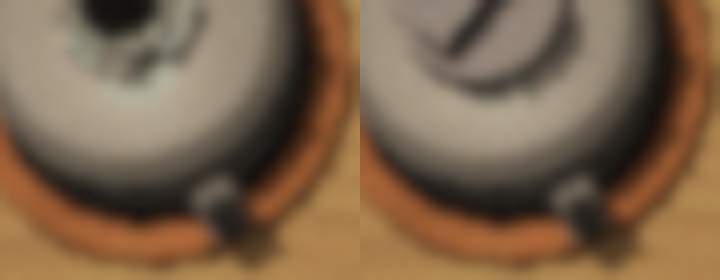

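View pics/top5.png

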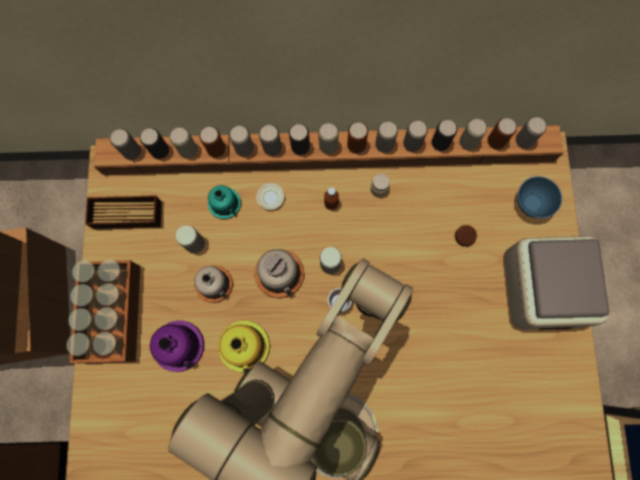

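```bash
python3 - <<'E'
from m import *
for n in('top','side'):
    D=np.stack([vision.capture(n)[1] for _ in range(12)]); D[D==0]=np.nan
    d=np.nan_to_num(np.nanmean(D,0)); np.save(n+'_d.npy',d)
    f=proj(n,[490,165,150]); x,y=int(f[0])-20,int(f[1])-25
    P,ok=cloud(n,x,y,x+40,y+50)
    c=np.array([489,165.3]) if n=='top' else np.array([491.2,164])
    a=np.radians(-38); dx,dy=P[...,0]-c[0],P[...,1]-c[1]; al=dx*np.cos(a)+dy*np.sin(a); ac=-dx*np.sin(a)+dy*np.cos(a)
    m=ok&(np.hypot(dx,dy)<26)&(abs(ac)>11)&(P[...,2]>140)&(P[...,2]<162)
    for sgn in(1,-1):
        q=P[m&(ac*sgn>0)]; print(n,sgn,len(q),np.percentile(q[:,2],[10,25,50,75,90]).round(1) if len(q) else '')
    w_=P[ok&(abs(ac)<5)&(abs(al)<21)&(P[...,2]>165)]; print('wing',len(w_),np.percentile(w_[:,2],[25,50,75]).round(1))
    q=P[m]; A=np.c_[q[:,:2]-c,np.ones(len(q))]; print(np.linalg.lstsq(A,q[:,2],rcond=None)[0])
E
python3 s.py
```

```text
top 1 48 [149.4 149.9 150.4 151.  151.5]
top -1 61 [149.7 150.1 150.7 151.4 151.9]
wing 52 [176.9 177.3 178. ]
[-4.64426030e-03 -8.15507878e-03  1.50608494e+02]
side 1 0 
side -1 42 [148.5 148.8 149.2 149.7 150. ]
wing 71 [170.3 175.  176.3]
[ 3.79146468e-03 -1.90997206e-02  1.49053041e+02]
19.65 [338.5 -81.1 302.5] [-0.25  0.18 -0.56] [ 0.029  0.013 -0.008] 1.709 0.65
```

Averaged depth puts the cap top at 150.6 mm (150.5 expected when home) and level within 0.01 rad. The tap and the bystanders look unmoved, so I'm handing in.

```bash
python3 -c "
from rig import order
print(order.finish_job())"
```

```text
the job is handed in; nothing more can be done
None
```

The grey cap is screwed home on the larger steel keg and let go, and I handed the job in at about 20 s of the 72 s allowed. No verdict came back.

**What I did**
- I pinched the cap by its wing, lifted it about 190 mm and carried it over the keg. A side-camera check there showed it about 3 mm off the neck, so I corrected that before lowering.
- The lugs went into the gaps without any backward turning. I pressed the cap onto the sprung plate with about 5–8 N.
- I turned it about 62° clockwise, following the cap's off-centre grip. At the end the wrist torque climbed from about 0.2 to 0.63 N m, which I took as the stop. I eased back 3° and released.

**Last checks**
- **Height:** averaged depth from the top camera puts the cap about 17.9 mm below the rim (18 is nominal), level to within about 0.01 rad.
- **Side camera:** it reads about 1.5 mm lower. It had read the plate about 1.2 mm low earlier, so I took most of that as its bias.
- **Centring:** I relied on the side-camera fit before release (within about 1 mm). After release the two cameras gave centres a few mm apart, within what their calibration and fit noise could explain, so they do not confirm the 3 mm limit.
- **Turn:** the wing lies about 56° from where it started, against about 59° expected from the commanded turn. That still fits the 54–71° range.
- **Surroundings:** the tap shows no visible turn of the keg, and the bystanders look unmoved by eye in the last top picture (the cup is partly hidden by the arm). The gripper was clear of everything.

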